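Swing the probe over the beaker and press it in

TASK

Push the swing arm of the probe stand round with a fingertip until the raised probe hangs over the middle of the beaker, then press the probe's cap down until the probe is fully down inside the beaker. Push and press only, gently: do not grip the arm or the probe, do not lower the probe anywhere else, and leave the beaker and the other vessels standing where they are.

Things in the scene. Friction and masses are not known exactly. Their poses are not given: they have to be found in the camera images.
- probe_stand: the probe stand with its arm and probe; origin on the post axis at worktop height, its -x is where the arm points at joint value 0. Fixed to the worktop; fingers pushing or pressing on any of it should stay under 35 N
- post_axis (a point): point on the upright pivot axis of the probe stand, 140 mm above the worktop. The stand is fixed to the worktop: a grey base plate 130 x 100 x 14 mm with a steel post 16 mm across. On the post turns a black hub (38 mm across, its top 156 mm above the worktop, nothing higher there), from which a level aluminium arm goes out
- swing_arm (a joint): angle of the swing arm about the post, rad, -1.4 to 1.4; 0 = the arm points along the stand's own -x (towards the robot, within about 0.2 rad), growing counter-clockwise seen from above (arm swings to the robot's right). Stiff friction hinge: about 0.22 N m turns it (2.5 N at 90 mm from the post), and it stays where it is left
- bar_mid (a point): point on the arm's middle line, 100 mm out from the post axis, 140 mm above the worktop. The arm is a straight bar 12 mm wide, 18 mm tall (131 to 149 mm above the worktop) from the hub to a black clamp (28 mm across, 127 to 153 mm up) centred on the probe, 190 mm from the post axis. The bar is free to push on either side from 25 to 160 mm out
- probe_tip (a point): centre of the lower tip of the probe, a grey upright rod 12 mm across with a black cap, held by friction in the clamp at the arm's end. Raised, the tip is 92 mm above the worktop, above all four vessels
- probe_cap (a point): centre of the flat top of the probe's black cap (32 mm across, 16 mm high), straight above the tip; 226 mm above the worktop when raised, 171 mm when fully down
- probe (a joint): how far the probe has been pressed down, m: 0 raised (start), 0.055 fully down at its stop (tip 37 mm above the worktop). About 3 N moves it; it has no spring and stays where it is left
- beaker_1: the beaker: clear, open, straight-walled, 54 mm across and 70 mm tall, loose; origin at the centre of its underside. It stands on the circle that the probe tip follows, to within about 8 mm, at one of four places in the arm's sweep
- mortar_1: white bowl-shaped mortar, 59 mm across the rim, 28 mm tall, loose, at another of the four places; origin at the centre of its underside
- white_jar_2: white jar with a screw lid, 44 mm across, 61 mm tall, loose, at another of the four places; origin at the centre of its underside
- dropper_bottle_2: small brown bottle with a black cap, 42 mm across, 78 mm tall, loose, at another of the four places; origin at the centre of its underside
Things that resemble listed ones, but are neither listed nor needed, are in the scene too. What is shaped like the beaker_1 but green or purple is not meant.

How it is judged:
By the outcome, as a careful person would: the job done as asked, in the order asked, and still so for the second after the job is handed in, with the robot touching nothing.
It also fails if it takes over 45 s, if anything falls off the work surface, if the arm or the gripper's body presses on something with over 40 N, if the wrist force passes 120 N, or if a joint passes its speed limit or range.

ROBOT

A 6-joint arm with a two-finger parallel gripper is mounted at the origin on a cart in front of the work surface, level with it; the furniture and walls round the work are solid. World frame = base frame: x ahead of the robot, y to its left, z up, the work surface at z = 0. Lengths are in mm, angles in rad, forces in N, time in s.
With the tool pointing down it reaches from about 350 to 775 mm from the base axis. Payload 7.3 kg.
Tool frame: the origin (TCP) lies between the finger pads; the fingertips stand 14 mm ahead of it and the grasp point (between the pads) lies 5 mm behind it; z points along the fingers, y is the line along which they close (so a half turn about z gives the same grasp; the last joint's range is limited). The gripper opens to 92 mm and grips with 3 to 60 N. Pads are 19 mm wide; open, the fingers measure 130 mm over their backs; the gripper's body (75 mm by 190 mm) begins 47 mm behind the grasp point.
Start: joints at [1.109, 0.342, 1.524, -0, 1.275, -0.146], TCP at [163.038, 499.061, 240.741] pointing down, gripper open.
Joint ranges: [-2.53, 2.53], [-0.77, 2.02], [0.04, 2.7], [-1, 4.14], [0.28, 2.66], [-3.11, 3.11]. Speed limits (rad/s): [2.57, 2.57, 3.14, 3.14, 3.14, 3.14].

INTERFACE

Orientations are given as [roll, pitch, yaw] about the fixed x, y, z axes, in that order (R = Rz(yaw) Ry(pitch) Rx(roll)).
In Python, from plant import get_obs, cams, close_job gives the robot as it stands. The module is installed in compiled form; this text tells all that it offers.
- The arm moves only by the shell command python3 -m creep 'ROWS'. ROWS is JSON, a list of rows, each an object of numbers: "hand": the opening, from 0 (shut) to 1 (fully open); "tx", "ty", "tz": the shift along the tool's x, y, z in m; "spin": the turn about the tool's z in degrees. In form: [{"hand": .., "tx": .., "ty": .., "tz": .., "spin": ..}, ...]. A call has 1 to 5 rows; each row shifts and turns the commanded pose from where the row before left it, along the tool's axes as they then stand; what a row does not reach is not made up. A row lasts 1/8 s, in which the tool goes at most 62.5 mm and 10.7 degrees, less where a joint would pass 70% of its speed; a pose out of reach is approached as far as the arm can. A call is refused whole if a number of a shift passes 0.0625 or a number of a turn 10.7, either way. A call with a gripper value outside its range is refused whole. The fingers move at their own pace and stop on an object; the grip force is fixed at half the most. Time passes only in rows, so rows that do not move let the fingers close. It gives the time, the measured TCP pose, the force, the opening and the grip force at its end, in the units of the state.
- get_obs(): the state, without advancing time (a new reading comes with each control period).
- cams.capture(name): name is "side" or "top"; returns a dict with "color" (400x640x3 uint8, red, green, blue), "K" (3x3 intrinsics, pixels), "R" (3x3) and "t" (3): a world point X has camera coordinates R X + t. Camera axes: x right, y down, z forward; pixel columns grow to the right and rows downward; lengths in mm; the calibration is good to about 2 mm. A picture is of the moment at which its call begins. There is no depth.
- close_job(): hands the job in; it is judged then, once.
The state is a dict: "time": time; "joint_positions": joint angles; "dq": joint speeds; "tau": joint torques, N m; "tool_pos": TCP position; "tcp_rot": TCP orientation; "contact_force": force on the tool from outside, world axes, zero at the start; "moment": the same for the moment, N m; "grip_width": finger opening in mm; "finger_force": force on a finger pad.
Only numpy, scipy, OpenCV 4.12 (cv2) and the standard library are available. Lean on these libraries where they do the work, as an engineer would, in place of code of your own. Each camera call takes 0.05 s, during which the arm holds its last target. There are 200 camera calls.

## Working session

There is one attempt and no reset: what is moved stays moved. The work goes in short steps, Python scripts to look and compute and a shell command to move; the robot and the scene stay as the last step left them, time stands still between calls to the robot, and variables do not carry over. Pictures are saved under pics/ and viewed, at most 10 in all, crops included, and the job is handed in when it is done.

```bash
mkdir -p pics
cat > h.py <<'E'
import numpy as np,cv2
from plant import get_obs,cams
def cap(n,f=None):
    d=cams.capture(n)
    if f: cv2.imwrite('pics/'+f,cv2.cvtColor(d['color'],cv2.COLOR_RGB2BGR))
    return d
def ray(d,u,v,z):
    R,t=np.array(d['R']),np.array(d['t']); c=-R.T@t
    w=R.T@np.linalg.inv(d['K'])@[u,v,1]; return c+w*(z-c[2])/w[2]
def proj(d,X):
    p=np.array(d['K'])@(np.array(d['R'])@X+d['t']); return p[:2]/p[2]
E
python3 - <<'E'
from h import *
for n in('top','side'):
    d=cap(n,n+'1.png'); print(n,-np.array(d['R']).T@d['t'],np.array(d['R'])[2])
o=get_obs();print(o['tool_pos'],o['tcp_rot'],o['grip_width'],o['time'])
E
```

```text
top [ 384.95841472  -36.07039335 1212.39788929] [ 0.14661052  0.00613097 -0.9891753 ]
side [ 317.62130965 -616.94053869  709.11684083] [ 0.23451473  0.71540649 -0.65817657]
[162.87198347 498.74286295 240.10435968] [-3.14021215e+00 -1.98421857e-04  2.82583427e+00] 91.69027949435115 0.1
```

View pics/top1.png

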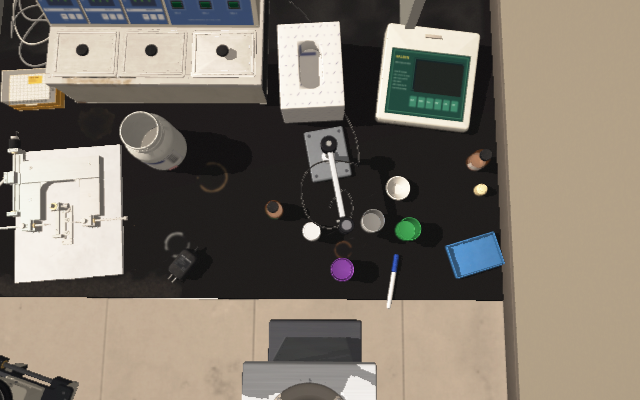

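View pics/side1.png

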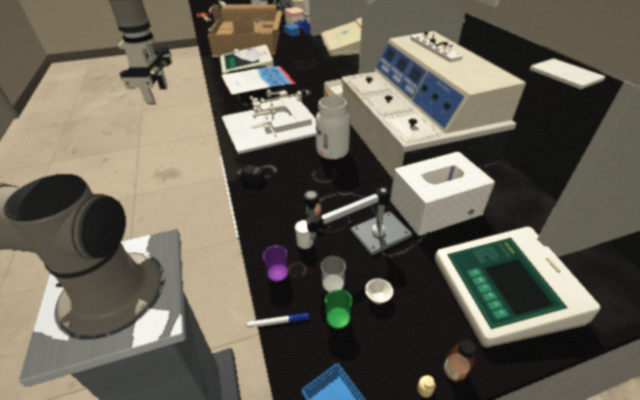

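The top view shows the post hub at (328,144), the probe cap at (346,225), the mortar at (398,188), the white jar at (311,231) and the brown bottle at (274,209). There are three beaker shapes: clear grey (372,221), green (408,230) and purple (342,269). Only the clear one fits. I'll confirm it in a crop and measure.

Run:
```python
from h import *
im=cv2.imread('pics/top1.png')[120:260,255:425]
cv2.imwrite('pics/crop1.png',cv2.resize(im,None,fx=4,fy=4,interpolation=cv2.INTER_CUBIC))
im=cv2.imread('pics/side1.png')[170:340,255:425]
cv2.imwrite('pics/crop2.png',cv2.resize(im,None,fx=3.5,fy=3.5,interpolation=cv2.INTER_CUBIC))
```

```text
(no output)
```

View pics/crop1.png

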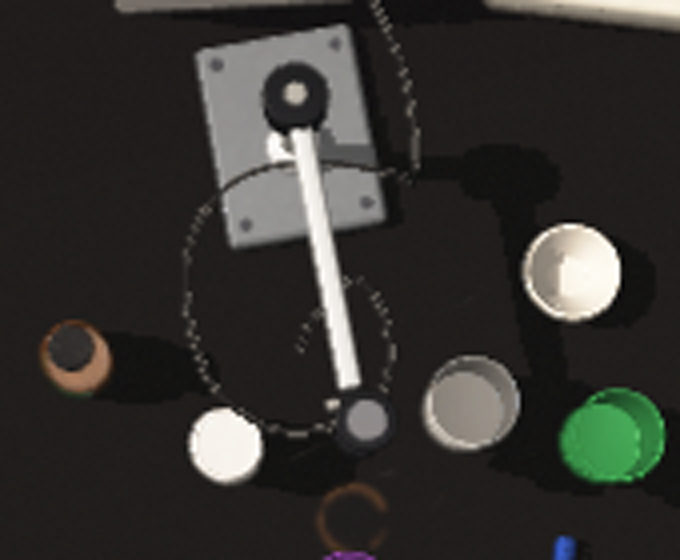

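View pics/crop2.png

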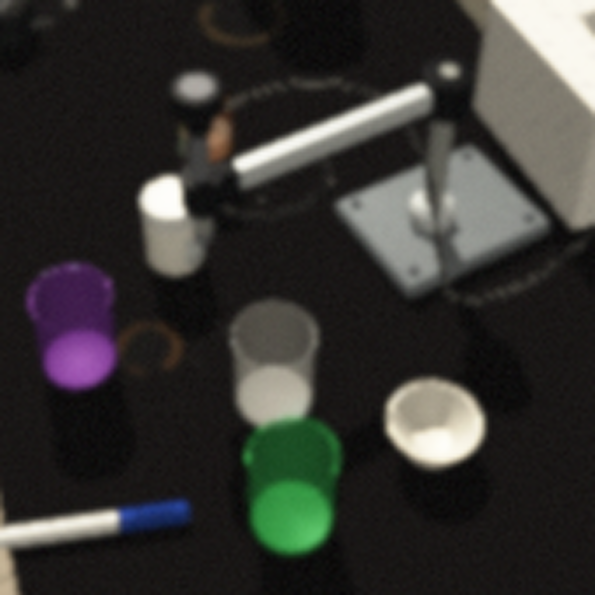

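The crop confirms the clear beaker: its rim centre is at about crop (473,402) in the top view and (274,340) in the side view. The green and purple ones are decoys.

Run:
```python
from h import *
T=cap('top');S=cap('side')
t=lambda x,y,z:ray(T,254.6+x/4,119.6+y/4,z)[:2]
s=lambda x,y,z:ray(S,254.6+x/3.5,169.6+y/3.5,z)[:2]
post=t(295,93,156);ps=s(450,70,156);
print('post',post,ps)
cap_=t(368,419,226);cs=s(197,87,226);print('cap',cap_,cs,np.linalg.norm(cap_-post))
b=t(473,401,70);bs=s(274,340,70);print('beaker rim',b,bs,'bottom',t(464,408,3),s(274,398,3))
print('jar',t(226,443,61),'mortar',t(572,272,28),'brown',t(70,347,78),'green',t(612,435,70))
for p,c,bb in((post,cap_,b),(ps,cs,bs)):
    f=lambda q:np.degrees(np.arctan2(*(q-p)[::-1]))
    print('ang arm,beaker',f(c)%360,f(bb)%360,np.linalg.norm(c-p),np.linalg.norm(bb-p))
```

```text
post [650.94634984 -42.18863293] [650.83095792 -42.01627697]
cap [464.67592686 -79.39056147] [463.72082095 -80.14562997] 189.949082556359
beaker rim [ 488.19058314 -147.67692323] [ 485.96789625 -153.08367697] bottom [ 489.86762826 -148.61479728] [ 487.65315599 -149.27984849]
jar [463.38258079  -3.10672356] mortar [ 571.5383659  -213.07582843] brown [517.70253915  88.0750717 ] green [ 468.78101791 -228.55701316]
ang arm,beaker 191.29450575502503 212.948828770915 189.949082556359 193.95158927731907
ang arm,beaker 191.51804290250777 213.96794710737373 190.95562552217254 198.78580545106922
```

```bash
cat >> h.py <<'E'
from scipy.spatial.transform import Rotation as Ro
def to(X,o=None):
    o=o or get_obs(); R=Ro.from_euler('xyz',o['tcp_rot']).as_matrix()
    print('pos',np.round(o['tool_pos'],1),'yaw',np.degrees(o['tcp_rot'][2])%360,'F',np.round(o['contact_force'],1),'t',o['time'],'w',o['grip_width'],'-> tool shift mm',np.round(R.T@(np.array(X)-o['tool_pos']),1))
E
python3 -m creep '[{"hand":0,"tx":0,"ty":0,"tz":0,"spin":-10},{"hand":0,"tx":0,"ty":0,"tz":0,"spin":-10},{"hand":0,"tx":0,"ty":0,"tz":0,"spin":-10},{"hand":0,"tx":0,"ty":0,"tz":0,"spin":-10}]'
python3 -m creep '[{"hand":0,"tx":-0.012,"ty":-0.048,"tz":0,"spin":0},{"hand":0,"tx":-0.012,"ty":-0.048,"tz":0,"spin":0},{"hand":0,"tx":-0.012,"ty":-0.048,"tz":0,"spin":0},{"hand":0,"tx":-0.012,"ty":-0.048,"tz":0,"spin":0},{"hand":0,"tx":-0.012,"ty":-0.048,"tz":0,"spin":0}]'
python3 -c "
from h import *;to([545,-15,240])"
```

```text
time: 0.7
tool_pos: [163.0, 498.9, 240.5]
tcp_rot: [-3.141, -0.0, -2.753]
contact_force: [-0.5, 0.7, -0.3]
grip_width: 56.5
finger_force: 0.0
time: 1.32
tool_pos: [308.9, 297.4, 240.8]
tcp_rot: [3.142, 0.0, -2.759]
contact_force: [0.6, -0.1, -0.0]
grip_width: 6.3
finger_force: 0.0
pos [308.9 297.4 240.8] yaw 201.92086641526282 F [ 0.6 -0.1 -0. ] t 1.325 w 6.349635881094139 -> tool shift mm [-102.4 -378.     0.8]
```

```bash
python3 -m creep '[{"hand":0,"tx":-0.013,"ty":-0.048,"tz":0,"spin":0},{"hand":0,"tx":-0.013,"ty":-0.048,"tz":0,"spin":0},{"hand":0,"tx":-0.013,"ty":-0.048,"tz":0,"spin":0},{"hand":0,"tx":-0.013,"ty":-0.048,"tz":0,"spin":0},{"hand":0,"tx":-0.013,"ty":-0.048,"tz":0,"spin":0}]'
python3 -m creep '[{"hand":0,"tx":-0.013,"ty":-0.045,"tz":0,"spin":0},{"hand":0,"tx":-0.013,"ty":-0.045,"tz":0,"spin":0},{"hand":0,"tx":0,"ty":0,"tz":0,"spin":0}]'
python3 -c "
from h import *;to([545,-15,240]);d=cap('top','t2.png')"
```

```text
time: 1.95
tool_pos: [458.8, 98.9, 240.7]
tcp_rot: [3.141, 0.0, -2.76]
contact_force: [0.3, 0.7, -0.1]
grip_width: 0.4
finger_force: 0.0
time: 2.33
tool_pos: [517.1, 24.2, 240.1]
tcp_rot: [-3.141, -0.0, -2.763]
contact_force: [0.1, -0.2, 0.3]
grip_width: 0.4
finger_force: 0.0
pos [517.1  24.2 240.1] yaw 201.69770205114853 F [ 0.1 -0.2  0.3] t 2.325 w 0.35007717290582063 -> tool shift mm [-11.5 -46.7   0.1]
```

View pics/t2.png

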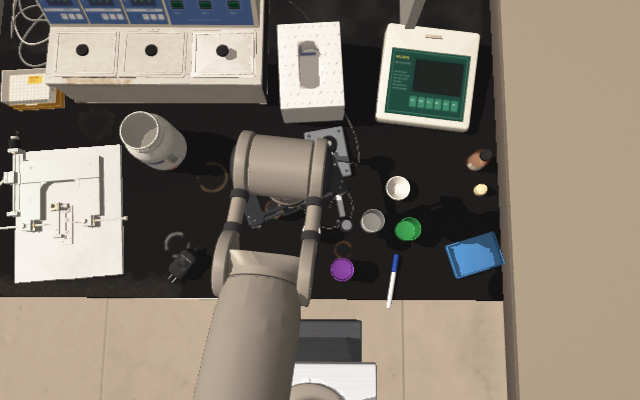

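```bash
python3 -m creep '[{"hand":0,"tx":-0.0115,"ty":-0.0467,"tz":0,"spin":0},{"hand":0,"tx":0,"ty":0,"tz":0.048,"spin":0},{"hand":0,"tx":0,"ty":0,"tz":0.048,"spin":0},{"hand":0,"tx":0,"ty":0,"tz":0,"spin":0}]'
python3 -m creep '[{"hand":0,"tx":0,"ty":-0.006,"tz":0,"spin":0},{"hand":0,"tx":0,"ty":-0.006,"tz":0,"spin":0},{"hand":0,"tx":0,"ty":-0.005,"tz":0,"spin":0}]'
python3 -c "
from h import *;to([545,-15,144])"
```

```text
time: 2.88
tool_pos: [541.0, -11.0, 141.9]
tcp_rot: [3.137, -0.007, -2.758]
contact_force: [-0.3, -0.4, 0.4]
grip_width: 0.2
finger_force: 0.0
time: 3.25
tool_pos: [551.2, -28.8, 146.3]
tcp_rot: [-3.14, 0.002, -2.759]
contact_force: [-0.7, 0.3, -0.0]
grip_width: 0.6
finger_force: 0.0
pos [551.2 -28.8 146.3] yaw 201.900854240629 F [-0.7  0.3 -0. ] t 3.25 w 0.6197748081794316 -> tool shift mm [ 0.6 15.1  2.2]
```

```bash
python3 -m creep '[{"hand":0,"tx":0.002,"ty":-0.005,"tz":0,"spin":0},{"hand":0,"tx":0.002,"ty":-0.005,"tz":0,"spin":0},{"hand":0,"tx":0.002,"ty":-0.005,"tz":0,"spin":0}]'
python3 -m creep '[{"hand":0,"tx":0.002,"ty":-0.005,"tz":0,"spin":0},{"hand":0,"tx":0.002,"ty":-0.005,"tz":0,"spin":0},{"hand":0,"tx":0.002,"ty":-0.005,"tz":0,"spin":0},{"hand":0,"tx":0,"ty":0,"tz":0,"spin":0}]'
python3 - <<'E'
from h import *
to([553,-75,146])
S=cap('side');im=cv2.cvtColor(S['color'],cv2.COLOR_RGB2BGR)[170:340,255:425]
cv2.imwrite('pics/crop3.png',cv2.resize(im,None,fx=3.5,fy=3.5,interpolation=cv2.INTER_CUBIC))
E
```

```text
time: 3.62
tool_pos: [550.4, -44.5, 144.8]
tcp_rot: [3.141, 0.001, -2.759]
contact_force: [0.5, 2.7, 0.3]
grip_width: 0.5
finger_force: 1.1
time: 4.12
tool_pos: [550.1, -61.3, 144.6]
tcp_rot: [-3.141, -0.001, -2.76]
contact_force: [-0.4, 0.4, 0.8]
grip_width: 0.0
finger_force: 0.0
pos [550.1 -61.3 144.6] yaw 201.88229998944573 F [-0.4  0.4  0.8] t 4.125 w 0.02470525125848757 -> tool shift mm [  2.5 -13.8  -1.4]
```

View pics/crop3.png

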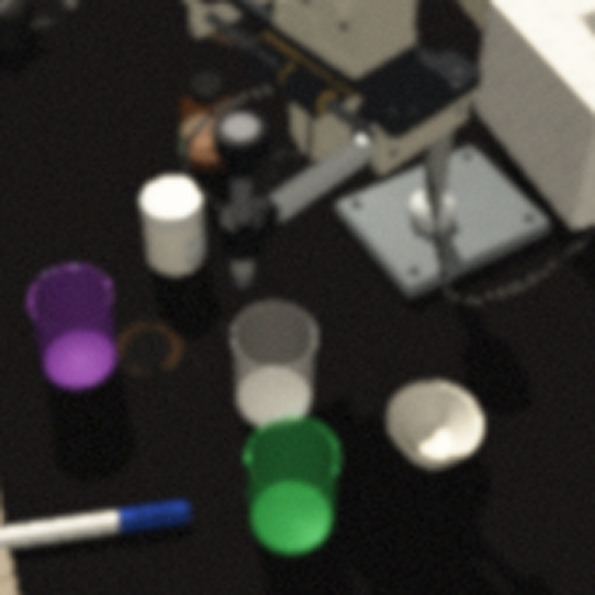

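The probe has swung, with the cap now at crop (241,127) and the beaker rim at (274,340). I'll work out the remaining angle.

```bash
cat >> h.py <<'E'
P=np.array([650.9,-42.1])
def ang(x,y,z,S):
    q=ray(S,254.6+x/3.5,169.6+y/3.5,z)[:2];d=q-P
    print(q,np.degrees(np.arctan2(d[1],d[0]))%360,np.linalg.norm(d))
E
python3 - <<'E'
from h import *
S=cap('side');ang(241,127,226,S)
print(proj(S,[*(P+190*np.array([np.cos(np.radians(213.3)),np.sin(np.radians(213.3))])),226]))
E
```

```text
[ 477.0228499  -120.95688024] 204.39527387480328 190.9232067828438
[335.10570187 212.64031615]
```

```bash
python3 -m creep '[{"hand":0,"tx":0.0006,"ty":-0.0045,"tz":0,"spin":0},{"hand":0,"tx":0.0006,"ty":-0.0045,"tz":0,"spin":0},{"hand":0,"tx":0.0006,"ty":-0.004,"tz":0,"spin":0},{"hand":0,"tx":0,"ty":0,"tz":0,"spin":0}]'
python3 - <<'E'
from h import *
to([553,-75,146])
S=cap('side');im=cv2.cvtColor(S['color'],cv2.COLOR_RGB2BGR)[170:340,255:425]
cv2.imwrite('pics/crop4.png',cv2.resize(im,None,fx=3.5,fy=3.5,interpolation=cv2.INTER_CUBIC))
E
```

```text
time: 4.72
tool_pos: [553.5, -73.9, 144.7]
tcp_rot: [-3.141, -0.0, -2.76]
contact_force: [-0.6, -0.4, -0.0]
grip_width: 0.3
finger_force: 0.2
pos [553.5 -73.9 144.7] yaw 201.88729525071412 F [-0.6 -0.4 -0. ] t 4.725 w 0.33845782086330944 -> tool shift mm [ 0.9 -0.9 -1.3]
```

View pics/crop4.png

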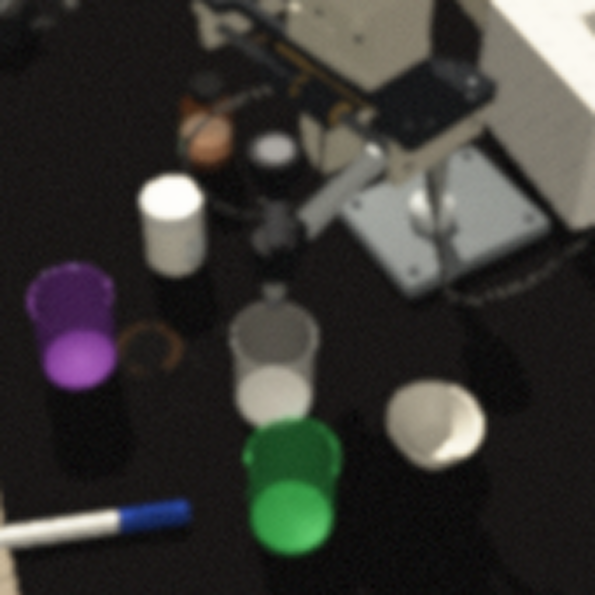

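The cap is at crop (274,149) and the tip at about (274,292), so it is nearly over the beaker centre. The goal is cap x of about 282, roughly 3 mm more push. Then I'll back off and raise.

```bash
python3 -m creep '[{"hand":0,"tx":0.0005,"ty":-0.0025,"tz":0,"spin":0},{"hand":0,"tx":0,"ty":0,"tz":0,"spin":0},{"hand":0,"tx":0,"ty":0,"tz":0,"spin":0}]'
python3 - <<'E'
from h import *
to([553,-75,146])
S=cap('side');ang(274,149,226,S)
im=cv2.cvtColor(S['color'],cv2.COLOR_RGB2BGR)[170:340,255:425]
big=cv2.resize(im,None,fx=3.5,fy=3.5,interpolation=cv2.INTER_CUBIC)
cv2.imwrite('pics/crop5.png',big)
old=cv2.imread('pics/crop4.png')
for b in(old,big):
    g=cv2.cvtColor(b,cv2.COLOR_BGR2GRAY)[125:185,240:305]
    m=(g>110).astype('uint8');n,l,s,c=cv2.connectedComponentsWithStats(m)
    i=1+np.argmax(s[1:,4]);x,y=c[i]+[240,125];print(s[i]);ang(x,y,226,S);print(x,y)
E
```

```text
time: 5.15
tool_pos: [553.9, -75.8, 144.7]
tcp_rot: [-3.142, 0.0, -2.759]
contact_force: [-0.3, 2.1, 0.2]
grip_width: 0.5
finger_force: 0.6
pos [553.9 -75.8 144.7] yaw 201.90894922552062 F [-0.3  2.1  0.2] t 5.15 w 0.5027536096624663 -> tool shift mm [ 0.5  1.1 -1.3]
[ 488.50887555 -143.78719385] 212.05425889429526 191.60157278359605
[ 17  11  36  26 742]
[ 488.81967161 -143.70451323] 212.08267423187132 191.29430194946215
274.48247978436655 148.7722371967655
[ 22  14  37  26 754]
[ 490.80850334 -146.9421184 ] 213.22033764762995 191.36655165898324
279.8859416445623 151.81034482758622
```

```bash
python3 -m creep '[{"hand":0,"tx":0,"ty":0.015,"tz":0,"spin":0},{"hand":0,"tx":0,"ty":0.015,"tz":0,"spin":0},{"hand":0,"tx":0,"ty":0,"tz":-0.045,"spin":0},{"hand":0,"tx":0,"ty":0,"tz":-0.045,"spin":0},{"hand":0,"tx":0,"ty":0,"tz":-0.035,"spin":0}]'
python3 -m creep '[{"hand":0,"tx":0,"ty":0,"tz":0,"spin":0},{"hand":0,"tx":0,"ty":0,"tz":0,"spin":0}]'
python3 -c "
from h import *;to([491.5,-146.5,270])"
```

```text
time: 5.82
tool_pos: [542.5, -47.0, 271.8]
tcp_rot: [-3.141, 0.001, -2.758]
contact_force: [1.0, -0.3, -0.2]
grip_width: 0.5
finger_force: 0.0
time: 6.08
tool_pos: [542.1, -47.3, 269.0]
tcp_rot: [3.141, -0.001, -2.759]
contact_force: [0.3, -0.2, 0.6]
grip_width: 0.6
finger_force: 0.0
pos [542.1 -47.3 269. ] yaw 201.93788928540295 F [ 0.3 -0.2  0.6] t 6.075 w 0.6062900277322685 -> tool shift mm [ 84.  -73.2  -1. ]
```

```bash
python3 -m creep '[{"hand":0,"tx":0.028,"ty":-0.0244,"tz":0,"spin":0},{"hand":0,"tx":0.028,"ty":-0.0244,"tz":0,"spin":0},{"hand":0,"tx":0.028,"ty":-0.0244,"tz":0,"spin":0},{"hand":0,"tx":0,"ty":0,"tz":0.01,"spin":0},{"hand":0,"tx":0,"ty":0,"tz":0,"spin":0}]'
python3 - <<'E'
from h import *
to([491.5,-146.5,245])
S=cap('side');im=cv2.cvtColor(S['color'],cv2.COLOR_RGB2BGR)[170:340,255:425]
cv2.imwrite('pics/crop6.png',cv2.resize(im,None,fx=3.5,fy=3.5,interpolation=cv2.INTER_CUBIC))
E
```

```text
time: 6.7
tool_pos: [491.4, -146.4, 257.9]
tcp_rot: [3.138, -0.002, -2.76]
contact_force: [-0.0, 0.7, -0.5]
grip_width: 0.7
finger_force: 0.0
pos [ 491.4 -146.4  257.9] yaw 201.88682839700004 F [-0.   0.7 -0.5] t 6.7 w 0.6962515820477526 -> tool shift mm [-0.1 -0.2 12.9]
```

View pics/crop6.png

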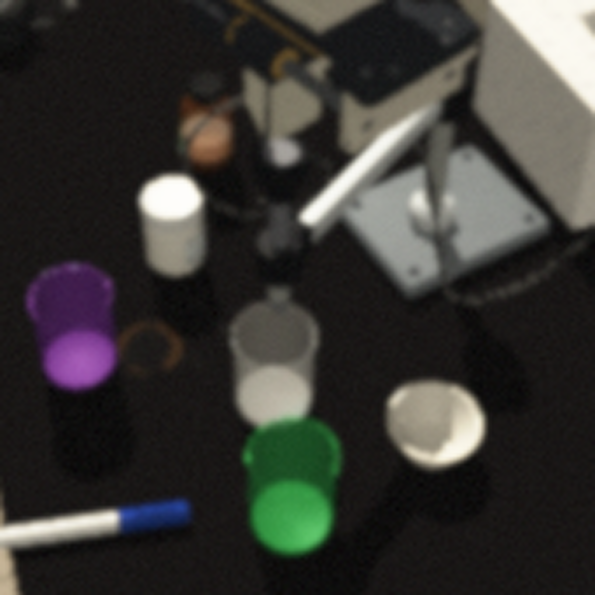

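The closed fingertips are over the cap at crop (283,150), and the tip hangs over the beaker at about (279,298). Pressing now.

```bash
python3 -m creep '[{"hand":0,"tx":0,"ty":0,"tz":0.008,"spin":0},{"hand":0,"tx":0,"ty":0,"tz":0.005,"spin":0},{"hand":0,"tx":0,"ty":0,"tz":0.005,"spin":0},{"hand":0,"tx":0,"ty":0,"tz":0.005,"spin":0},{"hand":0,"tx":0,"ty":0,"tz":0.005,"spin":0}]'
python3 -m creep '[{"hand":0,"tx":0,"ty":0,"tz":0.005,"spin":0},{"hand":0,"tx":0,"ty":0,"tz":0.005,"spin":0},{"hand":0,"tx":0,"ty":0,"tz":0.005,"spin":0},{"hand":0,"tx":0,"ty":0,"tz":0.005,"spin":0}]'
python3 -c "
from h import *;to([491.5,-146.5,185])"
```

```text
time: 7.38
tool_pos: [492.3, -147.1, 231.7]
tcp_rot: [-3.141, 0.001, -2.759]
contact_force: [-0.2, 1.8, 3.1]
grip_width: 0.4
finger_force: 1.4
time: 7.88
tool_pos: [492.3, -147.2, 211.4]
tcp_rot: [-3.142, 0.0, -2.759]
contact_force: [0.3, 2.2, 2.5]
grip_width: 0.6
finger_force: 1.4
pos [ 492.3 -147.2  211.4] yaw 201.90485535688424 F [0.3 2.2 2.5] t 7.875 w 0.5774396708581654 -> tool shift mm [ 0.5  0.9 26.4]
```

```bash
python3 -m creep '[{"hand":0,"tx":0,"ty":0,"tz":0.005,"spin":0},{"hand":0,"tx":0,"ty":0,"tz":0.005,"spin":0},{"hand":0,"tx":0,"ty":0,"tz":0.005,"spin":0},{"hand":0,"tx":0,"ty":0,"tz":0.005,"spin":0}]'
python3 -m creep '[{"hand":0,"tx":0,"ty":0,"tz":0.003,"spin":0},{"hand":0,"tx":0,"ty":0,"tz":0.002,"spin":0},{"hand":0,"tx":0,"ty":0,"tz":0.001,"spin":0},{"hand":0,"tx":0,"ty":0,"tz":0,"spin":0}]'
python3 -c "
from h import *;to([491.5,-146.5,185])"
```

```text
time: 8.38
tool_pos: [492.2, -147.3, 191.4]
tcp_rot: [-3.142, 0.0, -2.759]
contact_force: [0.6, 1.3, 2.9]
grip_width: 0.3
finger_force: 1.4
time: 8.88
tool_pos: [492.0, -147.4, 185.6]
tcp_rot: [3.142, -0.0, -2.759]
contact_force: [1.2, 0.4, 1.0]
grip_width: 0.6
finger_force: 0.6
pos [ 492.  -147.4  185.6] yaw 201.90698492610034 F [1.2 0.4 1. ] t 8.875 w 0.5505335821605245 -> tool shift mm [0.1 1.  0.6]
```

Not at the stop yet by force, so I'll press in 1 mm steps until the force rises.

```bash
python3 -m creep '[{"hand":0,"tx":0,"ty":0,"tz":0.001,"spin":0},{"hand":0,"tx":0,"ty":0,"tz":0,"spin":0}]' | egrep 'pos|force'
python3 -m creep '[{"hand":0,"tx":0,"ty":0,"tz":0.001,"spin":0},{"hand":0,"tx":0,"ty":0,"tz":0,"spin":0}]'| egrep 'pos|force'
```

```text
tool_pos: [492.1, -147.5, 185.2]
contact_force: [-0.8, 1.0, 4.0]
finger_force: 2.7
tool_pos: [492.4, -147.9, 185.1]
contact_force: [-1.3, -0.2, 11.8]
finger_force: 5.4
```

The force is now 11.8 N and the height isn't changing, so the probe is at its stop. I'll retreat upward and check.

```bash
python3 -m creep '[{"hand":0,"tx":0,"ty":0,"tz":-0.005,"spin":0},{"hand":0,"tx":0,"ty":0,"tz":-0.03,"spin":0},{"hand":0,"tx":0,"ty":0,"tz":-0.05,"spin":0},{"hand":0,"tx":0,"ty":0.05,"tz":-0.03,"spin":0},{"hand":0,"tx":0,"ty":0.05,"tz":0,"spin":0}]'
python3 -m creep '[{"hand":0,"tx":-0.02,"ty":0.05,"tz":0,"spin":0},{"hand":0,"tx":0,"ty":0,"tz":0,"spin":0},{"hand":0,"tx":0,"ty":0,"tz":0,"spin":0}]' | grep force
python3 - <<'E'
from h import *
S=cap('side');im=cv2.cvtColor(S['color'],cv2.COLOR_RGB2BGR)[170:340,255:425]
a=cv2.resize(im,None,fx=2.3,fy=2.3,interpolation=cv2.INTER_CUBIC)
im=cv2.cvtColor(cap('top')['color'],cv2.COLOR_RGB2BGR)[110:280,255:425]
cv2.imwrite('pics/fin.png',np.hstack([a,cv2.resize(im,None,fx=2.3,fy=2.3,interpolation=cv2.INTER_CUBIC)]))
E
```

```text
time: 10.0
tool_pos: [455.0, -54.1, 300.7]
tcp_rot: [-3.139, 0.003, -2.761]
contact_force: [0.6, 1.1, -0.4]
grip_width: 0.5
finger_force: 0.0
contact_force: [-1.3, 0.0, 0.4]
finger_force: 0.0
```

View pics/fin.png

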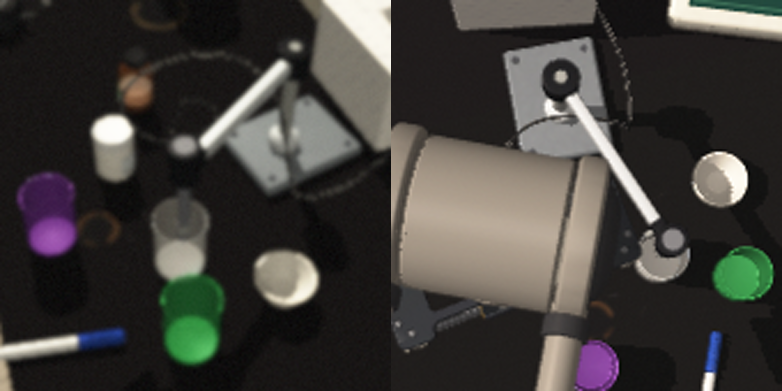

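The probe is down inside the clear beaker: cap at (184,146) and rod entering at (183,215) in the side half. All vessels stand where they were, and the robot is clear of everything.

```bash
python3 -c "
from plant import close_job;print(close_job())"
```

```text
the job is handed in; nothing more can be done
None
```

The swing arm was pushed round until the probe hung over the clear beaker, and the probe was pressed down to its stop inside it. The last pictures showed all the vessels standing where they were and the robot clear, and the job is handed in at about 10 s on the robot's clock.

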